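# Change bottles on the hardware scale

## Task

First slide the bottle with the blue cap off the steel scale plate so that it stands wholly on the plywood board to the robot's left, without shifting the jar there, and then turn the bar knob with the red peak pointer anticlockwise back to its zero stop. Only after that, tip up the bottle with the orange cap that lies on the right-hand board so that it first stands on that board, then slide it into the marked square in the middle of the steel plate. Keep the bottles on the boards and plate, sliding rather than carrying them, let neither fall over on its slide, and leave everything else where it is.

Things in the scene. Friction and masses are not known exactly. Their poses are not given: they have to be found in the camera images.
- station: Fixed weighing line, one flush surface 12 mm high, 200 mm wide (x), along its y axis: plywood right board y = -355 to -84 mm, steel plate -80 to 80, plywood left board 84 to 389 (gaps do not catch). A black outlined 134 mm square marks the plate's middle. Origin: on the table under the plate's centre; z up, y to the left board.
- weighed: Square white plastic bottle, about 0.4 kg: body 76 x 76 x 90 mm high, topped by a round blue cap 40 mm across, 40 mm high. Origin: centre of the bottle's underside; its z axis runs from the underside to the cap. It starts standing on the steel plate.
- fallen: Square white plastic bottle, about 0.4 kg: body 76 x 76 x 90 mm high, topped by a round orange cap 40 mm across, 40 mm high. Origin: centre of the bottle's underside; its z axis runs from the underside to the cap. It starts lying on one side face on the right-hand board, cap away from the plate, underside towards it and 170 to 200 mm from the plate's centre.
- head: Fixed grey scale head, 110 x 150 x 60 mm high, with a white dial on top, just beyond the weighing line. Origin: centre of its underside; the dial's zero mark with its small stop pin lies towards its -x, the side facing the line.
- peak (a joint): Angle of the peak pointer's knob on the dial, rad: 0 at the zero stop, growing clockwise seen from above, so it is turned back anticlockwise; light friction, it stays where it is left.
- peak_grip (a point): On the knob's vertical axis at the height to grip (81 mm above the table). The black bar knob is 60 mm long (along this point's x axis), 14 mm wide, 26 mm high, its top 91 mm above the table; the red pointer lies along its -x.
- jar: round glass jar with a green lid, 70 mm across, 100 mm tall, standing at the far end of the left board; leave alone. Origin: centre of its underside
- drawer: loose grey drawer bin, 130 x 100 x 50 mm, beyond the scale; leave alone. Origin: centre of its underside
- wrench: steel wrench, 170 mm long, lying beyond the scale; leave alone
- collar: white plastic ring, 110 mm across, 18 mm high, lying beyond the scale; leave alone. Origin: centre of its underside
- mug: blue mug, 80 mm across, 90 mm tall, on the right; leave alone. Origin: centre of its underside
- driver: orange screwdriver, 190 mm long, lying past the left end of the boards; leave alone
- can: red and yellow spray can, 60 mm across, 160 mm tall, standing on the right; leave alone. Origin: centre of its underside
Things that resemble listed ones, but are neither listed nor needed, are in the scene too. What is shaped like the fallen but turquoise is not meant.

How it is judged (in metres and radians):
On the way, in this order (a step that is already met when the one before it is completed fails the run):
1. the blue-capped bottle stands wholly on the left board (angle between weighed's own z axis and vertical below 0.12 rad and z of weighed in the frame of station between 0.006 and 0.019 m and linear speed of weighed below 0.02 m/s and y of weighed in the frame of station between 0.12 and 0.27 m and x of weighed in the frame of station between -0.065 and 0.065 m), for 0.2 s.
2. the peak pointer is back at its zero stop (value of joint peak below 0.07 rad), for 0.2 s.
3. the orange-capped bottle stands upright on the right-hand board (angle between fallen's own z axis and vertical below 0.12 rad and z of fallen in the frame of station between 0.006 and 0.019 m and linear speed of fallen below 0.02 m/s and y of fallen in the frame of station between -0.34 and -0.07 m and x of fallen in the frame of station between -0.1 and 0.1 m), for 0.2 s.
4. the orange-capped bottle stands in the marked square in the middle of the plate (angle between fallen's own z axis and vertical below 0.12 rad and z of fallen in the frame of station between 0.006 and 0.019 m and linear speed of fallen below 0.02 m/s and x of fallen in the frame of station between -0.03 and 0.03 m and y of fallen in the frame of station between -0.03 and 0.03 m), for 0.2 s.
At the end, for the whole second after the job is handed in: Blue-capped bottle upright (0.12 rad), at rest on the left board: 120 to 270 mm from plate centre, within 65 mm of the midline. Peak pointer within 0.07 rad of zero. Orange-capped bottle upright (0.12 rad), at rest on the plate, within 30 mm of its centre in length and width (all of step 1 and all of step 4 and value of joint peak below 0.07 rad); the robot touches nothing.
It fails at once if the blue-capped bottle falls over (tilts by more than 0.6 rad) (angle between weighed's own z axis and vertical above 0.6 rad).
It fails at once if the orange-capped bottle falls over on its slide (tilts by more than 0.6 rad less than 100 mm right of the plate's centre) (angle between fallen's own z axis and vertical above 0.6 rad and y of fallen in the frame of station above -0.1 m).
It fails at once if a bottle is carried (underside of the blue-capped one over 40 mm above the boards, of the orange-capped one over 78 mm; that starts lying, 38 mm above them) (height (world z) of weighed above 0.052 m or height (world z) of fallen above 0.09 m).
It fails at once if the jar on the left board is shifted by more than 15 mm (distance of jar from where it was at the start of the episode above 0.015 m).
It fails at once if another thing on the table is shifted by more than 30 mm (distance of any of drawer, wrench, collar, mug, driver, can from where it was at the start of the episode above 0.03 m).
It also fails if it takes over 72 s, if anything falls off the work surface, if the arm or the gripper's body presses on something with over 40 N, if the wrist force passes 120 N, or if a joint passes its speed limit or range.

## Robot

A 6-joint arm with a two-finger parallel gripper is mounted at the origin on the work surface. World frame = base frame: x ahead of the robot, y to its left, z up, the work surface at z = 0. Lengths are in mm, angles in degrees, forces in N, time in s.
With the tool pointing down it reaches from about 350 to 850 mm from the base axis. Payload 8.1 kg.
Tool frame: the origin (TCP) lies at the very end of the fingers, on their centre line; the grasp point (between the pads) lies 19 mm behind it; z points along the fingers, y is the line along which they close (so a half turn about z gives the same grasp; the last joint's range is limited). The gripper opens to 85 mm and grips with 20 to 120 N. Pads are 22 mm wide; open, the fingers measure 114 mm over their backs; the gripper's body (76 mm by 85 mm) begins 54 mm behind the grasp point. The pads swing forward as they close: fully open they stand 13 mm farther back than shut.
Start: joints at [67.013, 7.471, 85.268, -0, 87.261, -4.893], TCP at [186.325, 570.341, 231.292] pointing down, gripper open.
Joint ranges: [-169.43, 169.43], [-51.17, 129.36], [1.28, 143.12], [-76.62, 256.62], [0, 156.53], [-152.29, 152.29]. Speed limits (degrees/s): [136.94, 136.94, 159.86, 180, 180, 180].

## Interface

Orientations are given as [roll, pitch, yaw] about the fixed x, y, z axes, in that order (R = Rz(yaw) Ry(pitch) Rx(roll)).
In Python, from bench import * gives the robot as it stands.
- The arm moves only by the tool play_rows, never from a script. Its argument "increments" is a list of rows, each a list of 3 entries, a list of its own where there are three numbers: the gripper's target within -1 to 1 (fully open at 1, half-way at 0, shut at -1), then the shift along the tool's x, y, z in mm, then the turn about the tool's z in rad. A call has 1 to 12 rows; each row shifts and turns the commanded pose from where the row before left it, along the tool's axes as they then stand; what a row does not reach is not made up. A row lasts 1/12 s, in which the tool goes at most 41.7 mm and 7.16 degrees, less where a joint would pass 70% of its speed; a pose out of reach is approached as far as the arm can. A call is refused whole if a number of a shift passes 41.7 or a number of a turn 0.125, either way. A call with a gripper value outside its range is refused whole. The fingers move at their own pace and stop on an object; "force" is the grip in N (left out, the last holds). Time passes only in rows, so rows that do not move let the fingers close. It gives the time, the measured TCP pose, the force, the opening and the grip force at its end, in the units of the state.
- sense(): the state, without advancing time (a new reading comes with each control period).
- snapshot(name): name is "scene" or "top"; returns a dict with "color" (420x560x3 uint8, red, green, blue), "intrinsics" (3x3 intrinsics, pixels), "world_from_camera" (4x4, takes a point from camera to world coordinates). Camera axes: x right, y down, z forward; pixel columns grow to the right and rows downward; lengths in mm; the calibration is good to about 2 mm. A picture is of the moment at which its call begins. There is no depth.
- hand_in(): hands the job in; it is judged then, once.
Trained networks look in a picture, given as the dict that the camera call returned (one of the last four; its "shot" number tells which), for a name from the list of things; names that differ only in an ending like _2 or _b are one class to them, and where a whole thing is asked for, a point or a joint stands for the part that bears it (a point fixed in the world has none). Each returns a list of dicts, best first, with "p" (0 to 1); they miss things now and then, are a little off and sometimes report something else, mostly with a low value. They report only what shows in the picture. A call takes as long as a camera call. They do not tell look-alikes from the thing itself.
- find_in(query, picture): "xyz" ([x, y, z] in mm, in the coordinates of the camera as it stood for that picture, good to about 4 mm: the middle of the surface that is visible of it).
- regions_of(query, picture): "mask" (420x560 bool, what is visible of it).
- pinpoint(query, picture): "xyz" ([x, y, z] in mm, in the coordinates of the camera as it stood for that picture, good to about 4 mm: a listed point, or the origin of a listed thing).
The state is a dict: "time": time; "joint_pos": joint angles; "qd": joint speeds; "joint_efforts": joint torques, N m; "tool_pos": TCP position; "tcp_rot": TCP orientation; "ft_force": force on the tool from outside, world axes, zero at the start; "wrist_torque": the same for the moment, N m; "finger_gap": finger opening in mm; "grip_force": force on a finger pad.
Only numpy, scipy, OpenCV 4.12 (cv2) and the standard library are available. Lean on these libraries where they do the work, as an engineer would, in place of code of your own. Each camera call takes 0.05 s, during which the arm holds its last target. There are 200 camera calls.

## Working session

There is one attempt and no reset: what is moved stays moved. The work goes in short steps, Python scripts to look and compute and a tool call to move; the robot and the scene stay as the last step left them, time stands still between calls to the robot, and variables do not carry over. Pictures are saved under pics/ and viewed, at most 10 in all, crops included, and the job is handed in when it is done.

Besides the shell and the picture viewer there is one more tool, called after "Emit:" by a JSON object that holds its "name" and its "arguments". play_rows: Moves the arm, as the interface text tells. Its arguments: {"type":"object","properties":{"increments":{"type":"array","items":{"type":"array"}},"force":{"type":"number"}},"required":["increments"]}

```bash
mkdir -p pics; cat > h.py <<'E'
from bench import *
import numpy as np, cv2
def w(p,s): return (np.array(s["world_from_camera"])@np.r_[p,1])[:3]
def save(s,n): cv2.imwrite("pics/"+n,cv2.cvtColor(s["color"],cv2.COLOR_RGB2BGR))
def pix(p,s):
    c=np.linalg.inv(np.array(s["world_from_camera"]))@np.r_[p,1]; u=np.array(s["intrinsics"])@c[:3]; return u[:2]/u[2]
E
python3 - <<'E'
from h import *
for n in ("top","scene"):
    s=snapshot(n); save(s,n+"0.png")
    for q in ("station","weighed","fallen","head","peak_grip","jar","mug","can","drawer"):
        for d in pinpoint(q,s)[:3]:
            p=w(d["xyz"],s); print(n,q,round(d["p"],2),p.round(0),pix(p,s).round(0))
print(sense())
E
```

```text
top station 0.93 [487.  85.  -4.] [257. 220.]
top station 0.69 [656.  61.  -0.] [265. 163.]
top weighed 0.67 [463.  90.   9.] [255. 227.]
top fallen 0.88 [ 246. -158.   39.] [342. 302.]
top fallen 0.79 [ 514. -111.   48.] [324. 209.]
top fallen 0.68 [ 767. -146.   37.] [334. 123.]
top head 0.74 [655.  62.   2.] [264. 164.]
top peak_grip 0.77 [655.  61.  81.] [264. 159.]
top peak_grip 0.73 [474. 571.   0.] [ 94. 225.]
top jar 0.89 [477. 428.  15.] [140. 224.]
top can 0.73 [ 617. -481.   -2.] [445. 174.]
top drawer 0.92 [ 723. -332.   -0.] [394. 140.]
top drawer 0.33 [ 620. -479.    2.] [444. 173.]
scene station 0.66 [491.  85.  -5.] [277. 219.]
scene weighed 0.76 [469.  95.  13.] [273. 212.]
scene weighed 0.67 [ 618. -483.    2.] [183. 341.]
scene fallen 0.81 [ 513. -112.   50.] [246. 238.]
scene fallen 0.79 [ 249. -158.   35.] [182. 217.]
scene fallen 0.68 [ 768. -144.   38.] [304. 283.]
scene head 0.64 [654.  64.  -5.] [310. 240.]
scene peak_grip 0.45 [659.  57.  80.] [312. 223.]
scene jar 0.77 [482. 426.   8.] [323. 177.]
scene mug 0.68 [ 405. -479.   -1.] [135. 301.]
scene can 0.79 [ 620. -485.    0.] [183. 342.]
scene can 0.61 [466.  95.  13.] [273. 211.]
scene drawer 0.62 [ 726. -340.   -0.] [250. 327.]
{'time': 1.0, 'joint_pos': array([ 6.70112309e+01,  7.47115514e+00,  8.52685769e+01,  6.85823334e-04,
        8.72633038e+01, -4.89316545e+00]), 'qd': array([-0.06819214,  0.0502072 , -0.02824549, -0.02796677, -0.01101665,
       -0.06409227]), 'joint_efforts': array([ 7.22337409e-04, -5.69326115e+01, -5.00880075e+01,  5.69218503e-05,
        1.03715902e-03,  9.63189592e-06]), 'tool_pos': array([186.33211709, 570.31841239, 231.28488196]), 'tcp_rot': array([-1.79997034e+02, -9.41495934e-04,  1.61904364e+02]), 'ft_force': array([-0.11382366,  0.68013677,  0.65640031]), 'wrist_torque': array([-0.00402925, -0.02012017,  0.02156716]), 'grip_force': 0.0, 'finger_gap': 85.27061270073213}
```

```bash
python3 - <<'E'
import cv2
a=cv2.imread("pics/top0.png")[90:340,80:460]
cv2.imwrite("pics/top0c.png",cv2.resize(a,(800,526),interpolation=cv2.INTER_CUBIC))
E
```

```text
(no output)
```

View pics/top0c.png

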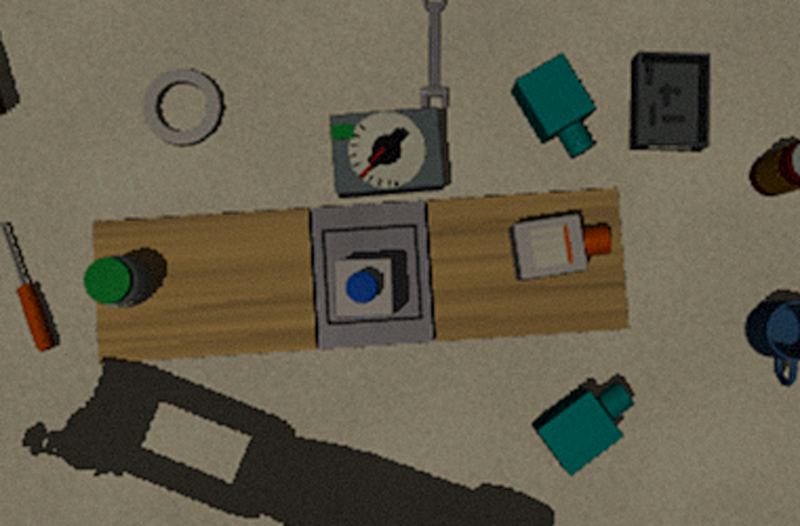

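View pics/scene0.png

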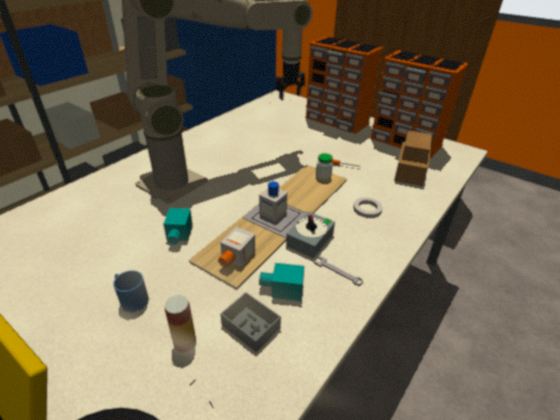

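The top crop shows the blue-capped bottle on the plate (cap 363,286), the orange-capped one lying with its cap to the right (600,238), and the red pointer at lower-left (360,178) of the knob (388,150). I'll compute the station frame from the corners.

```bash
cat >> h.py <<'E'
def ray(u,v,z,s):
    T=np.array(s["world_from_camera"]); d=T[:3,:3]@np.linalg.solve(np.array(s["intrinsics"]),[u,v,1.]); o=T[:3,3]
    return o+d*(z-o[2])/d[2]
E
python3 - <<'E'
from h import *
s=snapshot("top")
c=lambda a,b,z: ray(80+(a+.5)/2.105-.5,90+(b+.5)/2.105-.5,z,s)
for n,a,b,z in [("LT",93,221,12),("LB",98,362,12),("RT",616,187,12),("RB",628,327,12),("pTL",309,208,12),("pTR",428,201,12),("pBR",435,341,12),("pBL",316,349,12),
 ("cap",363,286,142),("bTL",336,259,102),("bTR",392,257,102),("bBR",395,315,102),("bBL",335,316,102),
 ("fTL",510,221,88),("fTR",583,213,88),("fBR",588,270,88),("fBL",519,280,88),("fcap",608,238,70),("knob",388,150,91),("ptr",360,178,75)]: print(n,c(a,b,z).round(0)[:2])
print(np.array(s["world_from_camera"])[:3,3])
for q in("peak_grip","weighed","fallen"):
  for d in regions_of(q,s)[:3]:
    m=d["mask"].astype("uint8"); ys,xs=np.nonzero(m); print(q,d["p"],xs.mean(),ys.mean(),cv2.minAreaRect(np.c_[xs,ys].astype("float32")))
E
```

```text
LT [564. 478.]
LB [366. 469.]
RT [ 605. -260.]
RB [ 408. -273.]
pTL [580. 174.]
pTR [588.   6.]
pBR [391.  -2.]
pBL [381. 165.]
cap [466.  90.]
bTL [503. 128.]
bTR [505.  55.]
bBR [429.  51.]
bBL [428. 130.]
fTL [ 552. -102.]
fTR [ 562. -200.]
fBR [ 486. -205.]
fBL [ 473. -113.]
fcap [ 529. -236.]
knob [648.  59.]
ptr [613.  98.]
[ 442.33065955   15.56697521 1371.69711524]
peak_grip 0.6 263.6954314720812 159.88832487309645 ((263.1470947265625, 159.58824157714844), (14.309600830078125, 20.372989654541016), 75.96376037597656)
weighed 0.62 253.19920844327177 225.8957783641161 ((253.0, 226.0), (26.0, 28.0), 90.0)
weighed 0.22 456.43658536585366 168.96829268292683 ((456.3879089355469, 169.40521240234375), (22.58470916748047, 41.88676071166992), 66.80140686035156)
fallen 0.95 357.24457429048414 291.42320534223705 ((359.5600280761719, 289.5799865722656), (31.600000381469727, 46.20000457763672), 53.13010025024414)
fallen 0.78 343.67405978784956 205.83124397299903 ((346.0615539550781, 205.4923095703125), (27.03957176208496, 46.63705825805664), 82.87498474121094)
fallen 0.77 344.0605564648118 139.09083469721767 ((345.54412841796875, 141.5735321044922), (46.47611618041992, 31.55573844909668), 59.03623962402344)
```

Emit:
{"name": "play_rows", "arguments": {"increments": [[1, [0, 0, 0], -0.124], [1, [0, 0, 0], -0.124], [1, [0, 0, 0], -0.124], [1, [-18, -35.3, 0], 0], [1, [-18, -35.3, 0], 0], [1, [-18, -35.3, 0], 0], [1, [-18, -35.3, 0], 0], [1, [-18, -35.3, 0], 0], [1, [-18, -35.3, 0], 0], [1, [-18, -35.3, 0], 0]]}}

```text
time: 2.03
tool_pos: [326.5, 329.1, 231.5]
tcp_rot: [180.0, 0.0, -176.8]
ft_force: [1.3, 0.5, -0.7]
finger_gap: 85.4
grip_force: 0.0
```

```bash
cat >> h.py <<'E'
def to(x,y,z,yaw=None):
    t=sense(); p=t["tool_pos"]; a=np.radians(t["tcp_rot"][2]); d=np.array([x,y,z])-p
    r=[] if yaw is None else (((yaw-np.degrees(a)+90)%180)-90)
    if yaw is not None: print("turn rad",round(-np.radians(r),3)); a=a+np.radians(r)
    print("time",t["time"],"pos",p.round(1),"rot",t["tcp_rot"].round(1),"gap",round(t["finger_gap"],1),"j6",round(t["joint_pos"][5],1),"F",t["ft_force"].round(1),"M",t["wrist_torque"].round(2))
    print("tool delta (after turn)",np.round([np.cos(a)*d[0]+np.sin(a)*d[1], np.sin(a)*d[0]-np.cos(a)*d[1], -d[2]],1))
E
python3 -c "
from h import *
to(466,91,160,183.2)"
```

```text
turn rad 0.001
time 2.0333 pos [326.5 329.1 231.5] rot [ 180.     0.  -176.8] gap 85.4 j6 -54.4 F [ 1.3  0.5 -0.7] M [-0.   -0.03 -0.03]
tool delta (after turn) [-126.  -245.5   71.5]
```

Emit:
{"name": "play_rows", "arguments": {"increments": [[1, [-18, -35.1, 0], 0], [1, [-18, -35.1, 0], 0], [1, [-18, -35.1, 0], 0], [1, [-18, -35.1, 0], 0], [1, [-18, -35.1, 0], 0], [1, [-18, -35.1, 0], 0], [1, [-18, -35.1, 0], 0], [1, [0, 0, 20], 0], [1, [0, 0, 25], 0], [1, [0, 0, 20], 0], [1, [0, 0, 0], 0]]}}

```text
time: 2.95
tool_pos: [462.9, 91.8, 161.7]
tcp_rot: [-180.0, -0.4, -176.8]
ft_force: [-1.0, 0.5, 0.3]
finger_gap: 85.7
grip_force: 0.0
```

```bash
python3 -c "
from h import *
to(466,91,109,183.2)
s=snapshot('scene'); save(s,'s1.png')
cv2.imwrite('pics/s1c.png',cv2.resize(cv2.imread('pics/s1.png')[130:270,200:360],(640,560),interpolation=2))
for q in ('weighed',):
  for d in pinpoint(q,s)[:1]: print(q,d['p'],w(d['xyz'],s).round(0))
"
```

```text
turn rad -0.001
time 2.95 pos [462.9  91.8 161.7] rot [-180.    -0.4 -176.8] gap 85.7 j6 -88.2 F [-1.   0.5  0.3] M [-0.05  0.04 -0.  ]
tool delta (after turn) [-3.1 -0.9 52.7]
weighed 0.57 [467.  95.  13.]
```

View pics/s1c.png

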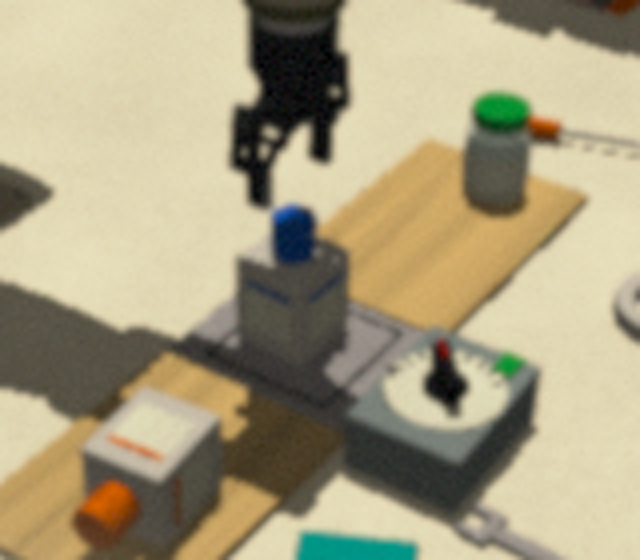

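The gripper hangs above the blue cap (293,230), its fingers either side. Next: descend and close.

Emit:
{"name": "play_rows", "arguments": {"increments": [[1, [-3, -1, 20], 0], [1, [0, 0, 20], 0], [1, [0, 0, 12], 0], [-1, [0, 0, 0], 0], [-1, [0, 0, 0], 0], [-1, [0, 0, 0], 0], [-1, [0, 0, 0], 0], [-1, [0, 0, 0], 0], [-1, [0, 0, 0], 0], [-1, [0, 0, 0], 0]], "force": 40}}

```text
time: 3.88
tool_pos: [469.9, 92.0, 116.2]
tcp_rot: [180.0, 0.2, -176.8]
ft_force: [-1.3, 0.6, 7.5]
finger_gap: 38.8
grip_force: 40.1
```

Emit:
{"name": "play_rows", "arguments": {"increments": [[-1, [0, 8, 0], 0], [-1, [-1, 15, 0], 0], [-1, [-2, 18, 0], 0], [-1, [-2, 18, 0], 0], [-1, [-2, 18, 0], 0], [-1, [-2, 18, 0], 0], [-1, [-2, 18, 0], 0], [-1, [-1, 18, 0], 0], [-1, [0, 16, 0], 0], [-1, [0, 10, 0], 0], [-1, [0, 7, 0], 0], [-1, [0, 0, 0], 0]]}}

```text
time: 4.88
tool_pos: [472.5, 257.3, 116.1]
tcp_rot: [180.0, 0.2, -176.7]
ft_force: [-0.9, -0.3, 6.3]
finger_gap: 38.9
grip_force: 42.2
```

```bash
python3 -c "
from h import *
to(469,256,116,183.2)
s=snapshot('scene'); save(s,'s2.png')
cv2.imwrite('pics/s2c.png',cv2.resize(cv2.imread('pics/s2.png')[130:270,200:360],(640,560),interpolation=2))
for q in ('weighed','jar','peak_grip'):
  for d in pinpoint(q,s)[:1]: print(q,d['p'],w(d['xyz'],s).round(0))
"
```

```text
turn rad 0.001
time 4.8833 pos [472.5 257.3 116.1] rot [ 180.     0.2 -176.7] gap 38.9 j6 -70.1 F [-0.9 -0.3  6.3] M [-0.31  0.11 -0.  ]
tool delta (after turn) [ 3.6 -1.1  0.1]
weighed 0.89 [469. 256.  10.]
jar 0.65 [477. 426.  12.]
peak_grip 0.71 [659.  57.  79.]
```

View pics/s2c.png

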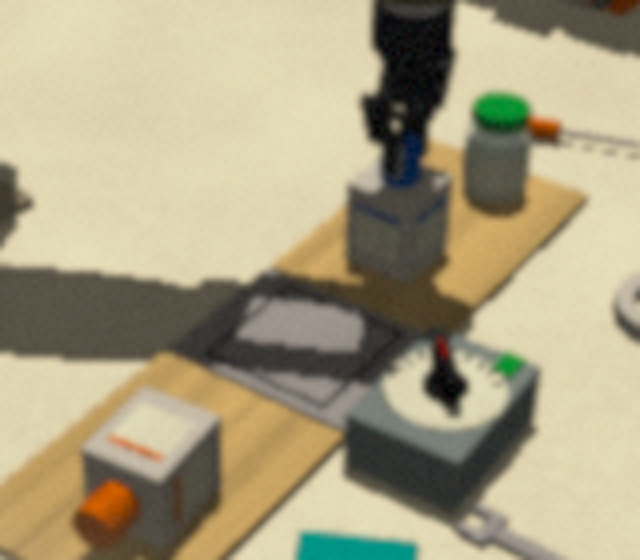

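The blue-capped bottle stands on the left board. I'll release, rise, and measure the knob.

Emit:
{"name": "play_rows", "arguments": {"increments": [[1, [0, 0, 0], 0], [1, [0, 0, 0], 0], [1, [0, 0, 0], 0], [1, [0, 0, 0], 0], [1, [0, 0, 0], 0], [1, [0, 0, -15], 0], [1, [0, 0, -25], 0], [1, [0, 0, -25], 0], [1, [0, 0, -25], 0], [1, [0, 0, -20], 0], [1, [0, 0, 0], 0]]}}

```text
time: 6.0
tool_pos: [473.7, 257.0, 229.8]
tcp_rot: [179.8, 0.4, -176.8]
ft_force: [0.8, 0.6, 1.0]
finger_gap: 85.2
grip_force: 0.0
```

```bash
python3 -c "
from h import *
to(656,60,140)
s=snapshot('top'); save(s,'t2.png')
c=s['color'].astype(int); H=(c[:,:,0]-np.maximum(c[:,:,1],c[:,:,2])>50)
ys,xs=np.nonzero(H[135:190,240:295]); P=np.array([ray(x+240,y+135,70,s)[:2] for x,y in zip(xs,ys)])
print(P.round(0).tolist())
for q in ('weighed','peak_grip','head'):
  for d in pinpoint(q,s)[:1]: print(q,d['p'],w(d['xyz'],s).round(0))
cv2.imwrite('pics/t2c.png',cv2.resize(cv2.imread('pics/t2.png')[130:200,225:305],(640,560),interpolation=2))
"
```

```text
time 6.0 pos [473.7 257.  229.8] rot [ 179.8    0.4 -176.8] gap 85.2 j6 -70.2 F [0.8 0.6 1. ] M [-0.07 -0.03  0.01]
tool delta (after turn) [-171.  -206.9   89.8]
[[655.0, 69.0], [655.0, 66.0], [652.0, 71.0], [652.0, 69.0], [652.0, 66.0], [649.0, 74.0], [649.0, 71.0], [649.0, 69.0], [646.0, 77.0], [646.0, 74.0], [646.0, 71.0], [643.0, 77.0], [643.0, 74.0], [640.0, 83.0], [640.0, 80.0], [640.0, 77.0], [637.0, 83.0], [637.0, 80.0], [632.0, 83.0], [629.0, 86.0], [629.0, 83.0]]
weighed 0.86 [466. 256.  13.]
peak_grip 0.74 [487.  87.  -3.]
head 0.91 [653.  61.   0.]
```

View pics/t2c.png

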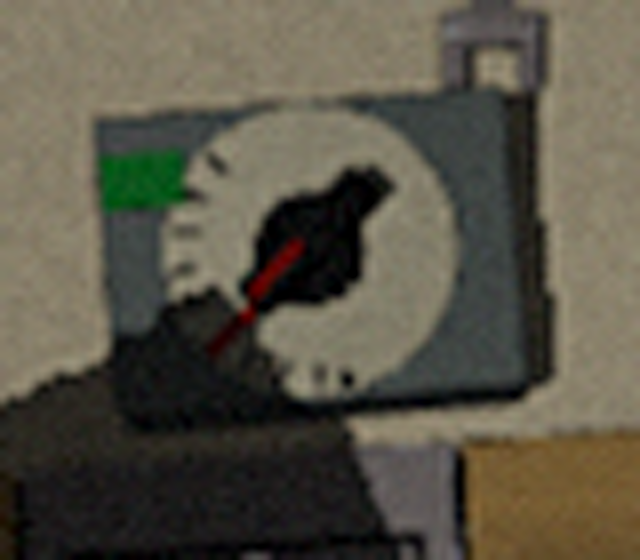

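Emit:
{"name": "play_rows", "arguments": {"increments": [[1, [0, 0, 0], 0.12], [1, [0, 0, 0], 0.12], [1, [0, 0, 0], 0.12], [1, [0, 0, 0], 0.12], [1, [0, 0, 0], 0.12], [1, [0, 0, 0], 0.12], [1, [0, 0, 0], 0.12], [1, [0, 0, 0], 0]]}}

```text
time: 6.87
tool_pos: [470.6, 255.7, 222.4]
tcp_rot: [-179.8, -0.1, 134.8]
ft_force: [0.6, 0.1, 0.1]
finger_gap: 85.6
grip_force: 0.0
```

```bash
python3 -c "
from h import *
to(656,60,130,135)"
```

```text
turn rad -0.004
time 6.8667 pos [470.6 255.7 222.4] rot [-1.798e+02 -1.000e-01  1.348e+02] gap 85.6 j6 -21.7 F [0.6 0.1 0.1] M [-0.    0.03  0.01]
tool delta (after turn) [-269.5   -7.3   92.4]
```

Emit:
{"name": "play_rows", "arguments": {"increments": [[1, [-15, 0, 0], 0], [1, [-30, -1, 0], 0], [1, [-35, -1, 0], 0], [1, [-35, -1, 0], 0], [1, [-35, -1, 0], 0], [1, [-35, -1, 0], 0], [1, [-35, -1, 0], 0], [1, [-30, -1, 0], 0], [1, [-20, 0, 0], 0], [1, [0, 0, 20], 0], [1, [0, 0, 30], 0], [1, [0, 0, 20], 0]]}}

```text
time: 7.87
tool_pos: [656.8, 59.8, 150.7]
tcp_rot: [-179.9, -0.1, 135.3]
ft_force: [-1.3, 0.2, -1.1]
finger_gap: 85.5
grip_force: 0.0
```

Emit:
{"name": "play_rows", "arguments": {"increments": [[1, [0, 0, 10], 0], [1, [0, 0, 0], 0], [1, [0, 0, 0], 0], [1, [0, 0, 0], 0], [1, [0, 0, 0], 0]]}}

```text
time: 8.28
tool_pos: [658.9, 60.7, 146.6]
tcp_rot: [179.9, 0.1, 135.1]
ft_force: [0.3, 0.6, 0.3]
finger_gap: 85.4
grip_force: 0.0
```

```bash
python3 -c "
from h import *
to(656,60,70,135)"
```

```text
turn rad 0.003
time 8.2833 pos [658.9  60.7 146.6] rot [1.799e+02 1.000e-01 1.351e+02] gap 85.4 j6 -44.3 F [0.3 0.6 0.3] M [ 0.    0.02 -0.01]
tool delta (after turn) [ 1.6 -2.6 76.6]
```

Emit:
{"name": "play_rows", "arguments": {"increments": [[1, [1, -2, 25], 0], [1, [0, 0, 25], 0], [1, [0, 0, 15], 0], [1, [0, 0, 8], 0], [-1, [0, 0, 0], 0], [-1, [0, 0, 0], 0], [-1, [0, 0, 0], 0], [-1, [0, 0, 0], 0], [-1, [0, 0, 0], 0], [-1, [0, 0, 0], 0], [-1, [0, 0, 0], 0], [-1, [0, 0, 0], 0]], "force": 25}}

```text
time: 9.28
tool_pos: [656.4, 59.9, 72.5]
tcp_rot: [179.9, 0.1, 135.1]
ft_force: [-0.1, 0.2, 5.5]
finger_gap: 13.5
grip_force: 28.9
```

```bash
python3 -c "
from h import *
to(656,60,72,184)
s=snapshot('top')
for d in pinpoint('head',s)[:1]: print(d['p'],w(d['xyz'],s).round(0))"
```

```text
turn rad -0.854
time 9.2833 pos [656.4  59.9  72.5] rot [1.799e+02 1.000e-01 1.351e+02] gap 13.5 j6 -44.3 F [-0.1  0.2  5.5] M [ 0.03  0.03 -0.02]
tool delta (after turn) [0.4 0.2 0.5]
0.89 [654.  58.   2.]
```

Emit:
{"name": "play_rows", "arguments": {"increments": [[-1, [0, 0, 0], -0.06], [-1, [0, 0, 0], -0.1], [-1, [0, 0, 0], -0.1], [-1, [0, 0, 0], -0.1], [-1, [0, 0, 0], -0.1], [-1, [0, 0, 0], -0.1], [-1, [0, 0, 0], -0.1], [-1, [0, 0, 0], -0.1], [-1, [0, 0, 0], 0], [-1, [0, 0, 0], 0]]}}

```text
time: 10.22
tool_pos: [657.1, 61.5, 72.6]
tcp_rot: [179.9, 0.2, 178.7]
ft_force: [4.8, 6.0, 3.1]
finger_gap: 13.3
grip_force: 28.5
```

```bash
python3 -c "
from h import *
to(656,60,72,184)"
```

```text
turn rad -0.092
time 10.2167 pos [657.1  61.5  72.6] rot [179.9   0.2 178.7] gap 13.3 j6 -87.9 F [4.8 6.  3.1] M [ 1.12 -0.65  0.04]
tool delta (after turn) [ 1.2 -1.4  0.6]
```

Emit:
{"name": "play_rows", "arguments": {"increments": [[-1, [0, 0, 0], -0.04], [-1, [0, 0, 0], -0.04], [-1, [0, 0, 0], 0]]}}

```text
time: 10.47
tool_pos: [657.1, 61.7, 72.5]
tcp_rot: [179.9, 0.2, -176.6]
ft_force: [4.3, 7.5, 2.9]
finger_gap: 13.3
grip_force: 28.5
```

```bash
python3 -c "
from h import *
to(656,60,72,184)"
```

```text
turn rad -0.01
time 10.4667 pos [657.1  61.7  72.5] rot [ 179.9    0.2 -176.6] gap 13.3 j6 -92.6 F [4.3 7.5 2.9] M [ 1.3  -0.7   0.06]
tool delta (after turn) [ 1.2 -1.6  0.5]
```

Emit:
{"name": "play_rows", "arguments": {"increments": [[-1, [0, 0, 0], -0.04], [-1, [0, 0, 0], 0], [-1, [0, 0, 0], 0]]}}

```text
time: 10.72
tool_pos: [657.1, 61.7, 72.5]
tcp_rot: [179.9, 0.2, -174.5]
ft_force: [4.1, 7.3, 2.4]
finger_gap: 13.2
grip_force: 29.1
```

```bash
python3 -c "
from h import *
to(656,60,72,184)"
```

```text
turn rad 0.027
time 10.7167 pos [657.1  61.7  72.5] rot [ 179.9    0.2 -174.5] gap 13.2 j6 -94.7 F [4.1 7.3 2.4] M [ 1.37 -0.66 -0.55]
tool delta (after turn) [ 1.2 -1.6  0.5]
```

Emit:
{"name": "play_rows", "arguments": {"increments": [[-1, [0, 0, 0], -0.04], [-1, [0, 0, 0], 0], [-1, [0, 0, 0], 0]]}}

```text
time: 10.97
tool_pos: [657.2, 61.7, 72.6]
tcp_rot: [179.9, 0.2, -172.2]
ft_force: [4.7, 8.9, 3.0]
finger_gap: 13.2
grip_force: 39.9
```

```bash
python3 -c "
from h import *
to(656,60,72,184)"
```

```text
turn rad 0.066
time 10.9667 pos [657.2  61.7  72.6] rot [ 179.9    0.2 -172.2] gap 13.2 j6 -97.0 F [4.7 8.9 3. ] M [ 1.31 -0.69 -0.97]
tool delta (after turn) [ 1.4 -1.6  0.6]
```

The moment rises at the stop, so the pointer is at zero. I'll release and rise, then check.

Emit:
{"name": "play_rows", "arguments": {"increments": [[1, [0, 0, 0], 0], [1, [0, 0, 0], 0], [1, [0, 0, 0], 0], [1, [0, 0, 0], 0], [1, [0, 0, 0], 0], [1, [0, 0, 0], 0], [1, [0, 0, -20], 0], [1, [0, 0, -35], 0], [1, [0, 0, -35], 0], [1, [0, 0, -30], 0], [1, [0, 0, 0], 0]]}}

```text
time: 11.88
tool_pos: [659.5, 59.7, 200.5]
tcp_rot: [-179.9, 0.7, -172.2]
ft_force: [1.4, 0.9, 1.8]
finger_gap: 85.1
grip_force: 0.0
```

Emit:
{"name": "play_rows", "arguments": {"increments": [[1, [20, -25, 0], 0], [1, [20, -35, 0], 0], [1, [20, -35, 0], 0], [1, [20, -35, 0], 0], [1, [10, -25, 0], 0], [1, [0, 0, 0], 0], [1, [0, 0, 0], 0]]}}

```text
time: 12.47
tool_pos: [587.1, -107.5, 191.3]
tcp_rot: [180.0, 0.0, -172.4]
ft_force: [0.8, 0.2, 0.7]
finger_gap: 85.3
grip_force: 0.0
```

```bash
python3 -c "
from h import *
to(529,-225,150,97.2)
s=snapshot('scene'); save(s,'s3.png')
cv2.imwrite('pics/s3c.png',cv2.resize(cv2.imread('pics/s3.png')[130:290,180:360],(720,640),interpolation=2)[:600])
for q in ('fallen','weighed'):
  for d in pinpoint(q,s)[:3]: print(q,d['p'],w(d['xyz'],s).round(0))
for d in find_in('fallen',s)[:3]: print(w(d['xyz'],s).round(0))
"
```

```text
turn rad -1.563
time 12.4667 pos [ 587.1 -107.5  191.3] rot [ 180.     0.  -172.4] gap 85.3 j6 -112.9 F [0.8 0.2 0.7] M [ 0.02 -0.03 -0.01]
tool delta (after turn) [109.3  72.3  41.3]
fallen 0.86 [ 510. -111.   53.]
fallen 0.72 [ 250. -161.   36.]
fallen 0.7 [ 772. -143.   35.]
weighed 0.77 [469. 259.  12.]
[ 543. -182.   74.]
[ 301. -217.   59.]
[ 736. -190.   66.]
```

View pics/s3c.png

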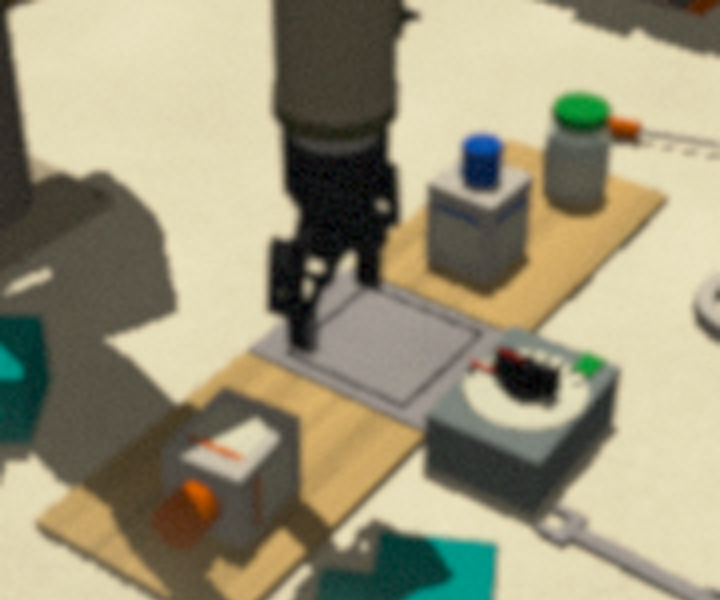

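The pointer lies at zero now (470,365). Next, turn the wrist for the cap.

Emit:
{"name": "play_rows", "arguments": {"increments": [[1, [0, 0, 0], 0.12], [1, [0, 0, 0], 0.12], [1, [0, 0, 0], 0.12], [1, [0, 0, 0], 0.12], [1, [0, 0, 0], 0.12], [1, [0, 0, 0], 0.12], [1, [0, 0, 0], 0.12], [1, [0, 0, 0], 0.12], [1, [0, 0, 0], 0.12], [1, [0, 0, 0], 0.12], [1, [0, 0, 0], 0.12], [1, [0, 0, 0], 0.12]]}}

```text
time: 13.67
tool_pos: [587.9, -104.5, 191.1]
tcp_rot: [-180.0, -0.0, 105.1]
ft_force: [0.2, -0.6, -0.1]
finger_gap: 85.4
grip_force: 0.0
```

Emit:
{"name": "play_rows", "arguments": {"increments": [[1, [0, 0, 0], 0.12], [1, [-15, -10, 0], 0.018], [1, [-25, -18, 0], 0], [1, [-28, -19, 0], 0], [1, [-25, -17, 0], 0], [1, [-16, -10, 0], 0], [1, [0, 0, 30], 0], [1, [0, 0, 20], 0], [1, [0, 0, 0], 0], [1, [0, 0, 0], 0]]}}

```text
time: 14.5
tool_pos: [527.8, -222.3, 140.1]
tcp_rot: [-179.8, -0.1, 97.5]
ft_force: [-0.4, 0.0, 0.3]
finger_gap: 85.3
grip_force: 0.0
```

```bash
python3 -c "
from h import *
to(527,-225,30,97.2)
for n in ('top','scene'):
  s=snapshot(n); save(s,'s4%s.png'%n)
  for d in regions_of('fallen',s)[:3]:
    ys,xs=np.nonzero(d['mask']); print(n,d['p'],xs.mean(),ys.mean(),len(xs))
  c=s['color'].astype(int); ys,xs=np.nonzero((c[:,:,0]-c[:,:,1]>60)&(c[:,:,1]<c[:,:,0]*.55)&(c[:,:,1]>c[:,:,2]+8))
  for x,y in zip(xs,ys): 
    p=ray(x,y,70,s)
    if abs(p[0]-527)<60 and abs(p[1]+235)<60: print((x,y),end='')
cv2.imwrite('pics/s4c.png',cv2.resize(cv2.imread('pics/s4scene.png')[150:290,160:320],(640,560),interpolation=2))
"
```

```text
turn rad 0.005
time 14.5 pos [ 527.8 -222.3  140.1] rot [-1.798e+02 -1.000e-01  9.750e+01] gap 85.3 j6 -35.4 F [-0.4  0.   0.3] M [-0.02 -0.03  0.03]
tool delta (after turn) [ -2.6  -1.1 110.1]
top 0.72 339.5809523809524 206.0857142857143 945
top 0.69 344.1658031088083 139.33678756476684 1158
(np.int64(348), np.int64(197))(np.int64(348), np.int64(198))(np.int64(348), np.int64(199))(np.int64(349), np.int64(199))(np.int64(348), np.int64(200))(np.int64(349), np.int64(200))(np.int64(348), np.int64(201))(np.int64(349), np.int64(201))(np.int64(348), np.int64(202))(np.int64(349), np.int64(202))(np.int64(349), np.int64(203))(np.int64(349), np.int64(204))(np.int64(349), np.int64(205))(np.int64(350), np.int64(205))(np.int64(349), np.int64(206))(np.int64(350), np.int64(206))(np.int64(349), np.int64(207))(np.int64(350), np.int64(207))(np.int64(349), np.int64(208))(np.int64(350), np.int64(208))(np.int64(350), np.int64(209))(np.int64(350), np.int64(210))(np.int64(350), np.int64(211))(np.int64(351), np.int64(211))(np.int64(350), np.int64(212))(np.int64(351), np.int64(212))(np.int64(350), np.int64(213))(np.int64(351), np.int64(213))scene 0.82 236.8355640535373 249.41013384321224 1046
scene 0.71 178.2920046349942 225.6326767091541 863
scene 0.6 285.01987281399045 281.83465818759936 1258
(np.int64(221), np.int64(255))(np.int64(222), np.int64(255))(np.int64(223), np.int64(255))(np.int64(220), np.int64(256))(np.int64(221), np.int64(256))(np.int64(222), np.int64(256))(np.int64(223), np.int64(256))(np.int64(224), np.int64(256))(np.int64(220), np.int64(257))(np.int64(221), np.int64(257))(np.int64(222), np.int64(257))(np.int64(223), np.int64(257))(np.int64(224), np.int64(257))(np.int64(221), np.int64(258))(np.int64(222), np.int64(258))(np.int64(223), np.int64(258))(np.int64(224), np.int64(258))(np.int64(225), np.int64(258))(np.int64(223), np.int64(259))(np.int64(224), np.int64(259))(np.int64(225), np.int64(259))
```

View pics/s4c.png

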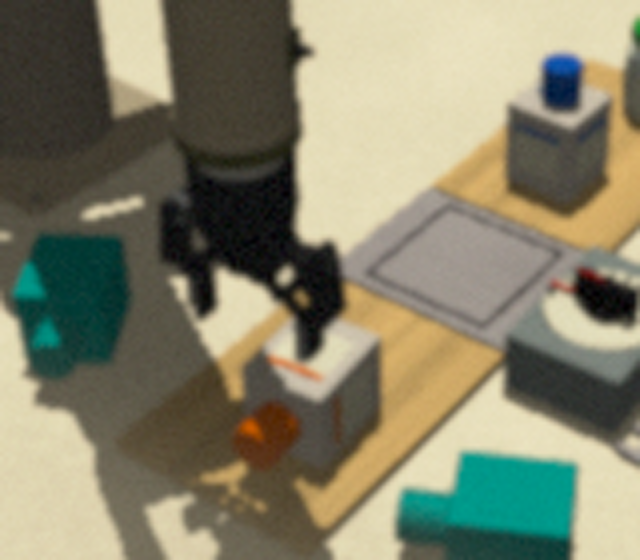

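Geometry is consistent, the cap reaching y≈-239 with the shoulder at -200. Descending onto the cap.

Emit:
{"name": "play_rows", "arguments": {"increments": [[1, [-2, -1, 20], 0], [1, [-1, 0, 25], 0], [1, [0, 0, 25], 0], [1, [0, 0, 20], 0], [1, [0, 0, 12], 0], [1, [0, 0, 7], 0], [1, [0, 0, 0], 0], [1, [0, 0, 0], 0]]}}

```text
time: 15.37
tool_pos: [528.6, -227.2, 33.4]
tcp_rot: [179.9, 0.0, 97.4]
ft_force: [-0.2, -0.9, -0.3]
finger_gap: 85.5
grip_force: 0.0
```

Emit:
{"name": "play_rows", "arguments": {"increments": [[-1, [0, 0, 0], 0], [-1, [0, 0, 0], 0], [-1, [0, 0, 0], 0], [-1, [0, 0, 0], 0], [-1, [0, 0, 0], 0], [-1, [0, 0, 0], 0], [-1, [0, 0, 0], 0], [-1, [0, 0, 0], 0]], "force": 20}}

```text
time: 16.03
tool_pos: [528.3, -227.3, 33.2]
tcp_rot: [179.9, 0.1, 97.4]
ft_force: [-1.4, -0.5, 6.3]
finger_gap: 39.4
grip_force: 21.0
```

```bash
python3 -c "
from h import *
to(527,-225,31,97.2)
import math
q=None
for k in range(0,19):
  t=math.radians(5*k); p=(116*math.cos(t)-38*math.sin(t),116*math.sin(t)+38*math.cos(t))
  if q: print(5*k,'dx %.1f dz %.1f'%(q[0]-p[0],q[1]-p[1]))
  q=p
"
```

```text
turn rad 0.003
time 16.0333 pos [ 528.3 -227.3   33.2] rot [1.799e+02 1.000e-01 9.740e+01] gap 39.4 j6 -35.8 F [-1.4 -0.5  6.3] M [0.04 0.22 0.07]
tool delta (after turn) [ 2.4 -1.   2.2]
5 dx 3.8 dz -10.0
10 dx 4.6 dz -9.6
15 dx 5.4 dz -9.2
20 dx 6.2 dz -8.7
25 dx 6.9 dz -8.1
30 dx 7.6 dz -7.4
35 dx 8.2 dz -6.8
40 dx 8.8 dz -6.0
45 dx 9.3 dz -5.2
50 dx 9.7 dz -4.4
55 dx 10.0 dz -3.5
60 dx 10.3 dz -2.6
65 dx 10.5 dz -1.7
70 dx 10.6 dz -0.8
75 dx 10.6 dz 0.1
80 dx 10.6 dz 1.0
85 dx 10.5 dz 2.0
90 dx 10.3 dz 2.9
```

Emit:
{"name": "play_rows", "arguments": {"increments": [[-1, [3.8, 0, -10], 0], [-1, [4.6, 0, -9.6], 0], [-1, [5.4, 0, -9.2], 0], [-1, [6.2, 0, -8.7], 0], [-1, [6.9, 0, -8.1], 0], [-1, [0, 0, 0], 0]]}}

```text
time: 16.53
tool_pos: [525.4, -199.1, 80.3]
tcp_rot: [179.9, 0.1, 97.5]
ft_force: [0.7, -0.4, -1.6]
finger_gap: 39.2
grip_force: 20.9
```

```bash
python3 -c "
from h import *
to(527,-225,31,97.2)
s=snapshot('scene'); save(s,'s5.png')
cv2.imwrite('pics/s5c.png',cv2.resize(cv2.imread('pics/s5.png')[180:290,170:300],(780,600),interpolation=2))
for d in pinpoint('fallen',s)[:3]: print(d['p'],w(d['xyz'],s).round(0))
"
```

```text
turn rad 0.004
time 16.5333 pos [ 525.4 -199.1   80.3] rot [1.799e+02 1.000e-01 9.750e+01] gap 39.2 j6 -33.5 F [ 0.7 -0.4 -1.6] M [-0.06  0.02  0.01]
tool delta (after turn) [-25.9  -1.7  49.3]
0.96 [ 249. -156.   36.]
0.86 [512. -96.  46.]
0.69 [ 768. -143.   38.]
```

View pics/s5c.png

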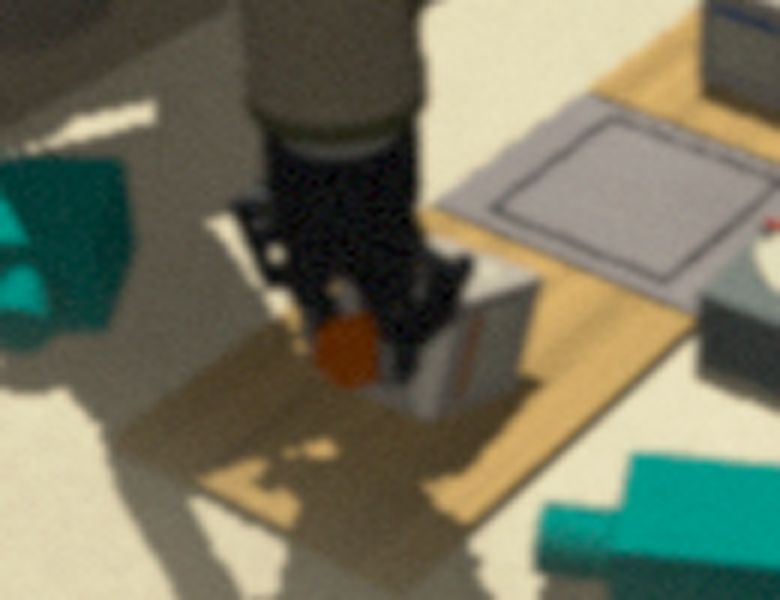

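The cap is rising while the underside edge stays on the board, so the bottle is pivoting as planned. I'll continue the arc.

Emit:
{"name": "play_rows", "arguments": {"increments": [[-1, [7.6, 0, -7.4], 0], [-1, [8.2, 0, -6.8], 0], [-1, [8.8, 0, -6], 0], [-1, [9.3, 0, -5.2], 0], [-1, [9.7, 0, -4.4], 0], [-1, [10, 0, -3.5], 0], [-1, [10.3, 0, -2.6], 0], [-1, [10.5, 0, -1.7], 0], [-1, [10.6, 0, -0.8], 0], [-1, [0, 0, 0], 0]]}}

```text
time: 17.47
tool_pos: [513.1, -113.6, 116.2]
tcp_rot: [-180.0, -0.1, 97.5]
ft_force: [-0.4, 0.1, -3.4]
finger_gap: 39.2
grip_force: 21.6
```

```bash
python3 -c "
from h import *
to(527,-225,31,97.2)
s=snapshot('scene')
for d in pinpoint('fallen',s)[:3]: print(d['p'],w(d['xyz'],s).round(0))
s=snapshot('top')
for d in pinpoint('fallen',s)[:3]: print(d['p'],w(d['xyz'],s).round(0))
"
```

```text
turn rad 0.005
time 17.4667 pos [ 513.1 -113.6  116.2] rot [-1.80e+02 -1.00e-01  9.75e+01] gap 39.2 j6 -25.6 F [-0.4  0.1 -3.4] M [-0.25 -0.03  0.03]
tool delta (after turn) [-1.122e+02 -1.000e-01  8.520e+01]
0.88 [501. -29.  62.]
0.73 [ 250. -159.   35.]
0.59 [ 767. -144.   35.]
0.89 [505. -27.  58.]
0.72 [ 766. -145.   37.]
0.16 [485.  86.  -1.]
```

The bottle has stuck in the pads at about 40° and been lifted slightly (underside centre at z≈60, limit 90). I'll back away from the plate, then jog it up and down so it slips upright in the pads.

Emit:
{"name": "play_rows", "arguments": {"increments": [[-1, [-8, 0, 0], 0], [-1, [-12, 0, 0], 0], [-1, [-12, 0, 0], 0], [-1, [-8, 0, 0], 0], [-1, [0, 0, 9], 0], [-1, [0, 0, -12], 0], [-1, [0, 0, 12], 0], [-1, [0, 0, -12], 0], [-1, [0, 0, 12], 0], [-1, [0, 0, -12], 0], [-1, [0, 0, 0], 0], [-1, [0, 0, 0], 0]], "force": 20}}

```text
time: 18.67
tool_pos: [519.1, -155.5, 120.2]
tcp_rot: [179.9, 0.0, 97.4]
ft_force: [-1.1, -0.2, -3.9]
finger_gap: 39.5
grip_force: 22.2
```

```bash
cat >> h.py <<'E'
def tilt(gy=0):
    t=sense(); p=t["tool_pos"]; g=p+[0,0,17]
    for n in ("scene","top"):
        s=snapshot(n)
        for d in pinpoint('fallen',s)[:4]:
            o=w(d['xyz'],s)
            if abs(o[0]-505)<60: v=g-o; print(n,round(d["p"],2),o.round(0),"len",np.linalg.norm(v).round(0),"elev",np.degrees(np.arctan2(v[2],np.hypot(*v[:2]))).round(0))
E
python3 -c "
from h import *
to(527,-225,31,97.2); tilt()"
```

```text
turn rad 0.004
time 18.6667 pos [ 519.1 -155.5  120.2] rot [179.9   0.   97.4] gap 39.5 j6 -29.5 F [-1.1 -0.2 -3.9] M [-0.13  0.01  0.06]
tool delta (after turn) [-70.   -0.9  89.2]
scene 0.68 [509. -89.  48.] len 112.0 elev 53.0
top 0.76 [512. -88.  41.] len 118.0 elev 55.0
```

The jogging works: the tilt is now about 54°. More of it.

Emit:
{"name": "play_rows", "arguments": {"increments": [[-1, [0, 0, -8], 0], [-1, [0, 0, 14], 0], [-1, [0, 0, -17], 0], [-1, [0, 0, 17], 0], [-1, [0, 0, -17], 0], [-1, [0, 0, 17], 0], [-1, [0, 0, -17], 0], [-1, [0, 0, 17], 0], [-1, [0, 0, -17], 0], [-1, [0, 0, 14], 0], [-1, [0, 0, 0], 0], [-1, [0, 0, 0], 0]]}}

```text
time: 19.87
tool_pos: [518.8, -155.7, 116.9]
tcp_rot: [180.0, 0.0, 97.4]
ft_force: [1.1, 0.1, -0.5]
finger_gap: 39.0
grip_force: 23.4
```

```bash
python3 -c "
from h import *
to(527,-225,31,97.2); tilt()"
```

```text
turn rad 0.003
time 19.8667 pos [ 518.8 -155.7  116.9] rot [180.    0.   97.4] gap 39.0 j6 -29.5 F [ 1.1  0.1 -0.5] M [-0.19 -0.25 -0.01]
tool delta (after turn) [-69.8  -0.6  85.9]
scene 0.71 [ 516. -112.   29.] len 113.0 elev 67.0
scene 0.34 [480. 426.   9.] len 596.0 elev 12.0
top 0.96 [ 514. -108.   27.] len 117.0 elev 66.0
top 0.27 [465. 255.   9.] len 432.0 elev 17.0
```

Emit:
{"name": "play_rows", "arguments": {"increments": [[-1, [6, 0, 0], 0], [-1, [8, 0, 0], 0], [-1, [8, 0, 0], 0], [-1, [8, 0, 0.5], 0], [-1, [6, 0, 1], 0], [-1, [0, 0, 0], 0]]}}

```text
time: 20.57
tool_pos: [513.6, -118.1, 114.6]
tcp_rot: [-180.0, -0.0, 97.5]
ft_force: [1.4, 0.7, 1.8]
finger_gap: 39.2
grip_force: 25.2
```

```bash
python3 -c "
from h import *
to(527,-225,31,97.2); tilt()"
```

```text
turn rad 0.005
time 20.5667 pos [ 513.6 -118.1  114.6] rot [-180.    -0.    97.5] gap 39.2 j6 -26.0 F [1.4 0.7 1.8] M [-0.06 -0.02 -0.03]
tool delta (after turn) [-1.077e+02 -1.000e-01  8.360e+01]
scene 0.9 [ 512. -105.   20.] len 113.0 elev 83.0
top 0.59 [ 513. -107.   17.] len 115.0 elev 85.0
```

84° now. I'll release and let it settle.

Emit:
{"name": "play_rows", "arguments": {"increments": [[0.5, [0, 0, 0], 0], [0.5, [0, 0, 0], 0], [1, [0, 0, 0], 0], [1, [0, 0, 0], 0], [1, [0, 0, 0], 0], [1, [0, 0, 0], 0], [1, [0, 0, 0], 0], [1, [0, 0, 0], 0]]}}

```text
time: 21.43
tool_pos: [513.9, -119.9, 114.8]
tcp_rot: [-180.0, 0.0, 97.4]
ft_force: [-0.6, -1.0, -0.3]
finger_gap: 85.3
grip_force: 0.0
```

```bash
python3 -c "
from h import *
to(513,-106,114.6,97.2); tilt()
s=snapshot('scene'); save(s,'s6.png')
cv2.imwrite('pics/s6c.png',cv2.resize(cv2.imread('pics/s6.png')[160:290,180:340],(738,600),interpolation=2))"
```

```text
turn rad 0.003
time 21.4333 pos [ 513.9 -119.9  114.8] rot [-180.     0.    97.4] gap 85.3 j6 -26.1 F [-0.6 -1.  -0.3] M [-0.04 -0.05  0.04]
tool delta (after turn) [13.9  0.8  0.2]
scene 0.91 [ 508. -108.   13.] len 119.0 elev 83.0
top 0.56 [ 510. -107.   10.] len 122.0 elev 84.0
```

View pics/s6c.png

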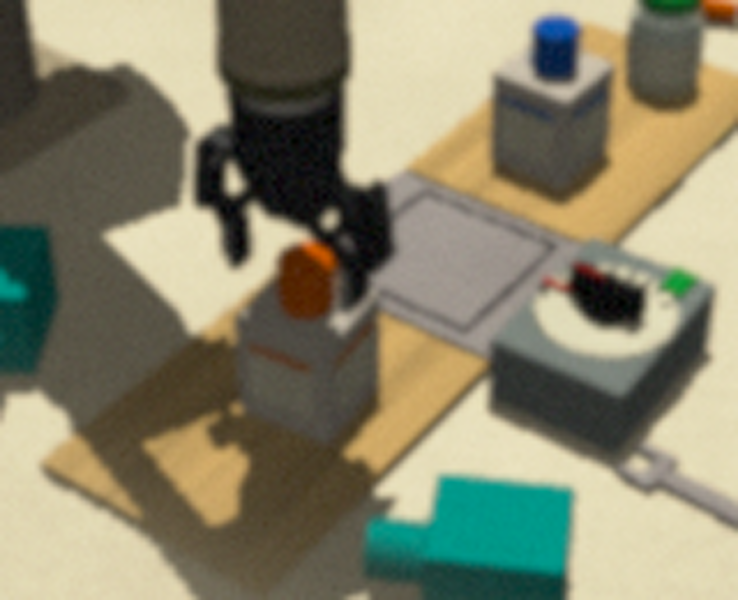

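The orange-capped bottle stands upright on the board at about (509,-107). I'll recentre, turn the gripper 90°, and grip the cap.

Emit:
{"name": "play_rows", "arguments": {"increments": [[1, [6, -2, 0], 0], [1, [7, -3, 0], -0.124], [1, [0, 0, 0], -0.124], [1, [0, 0, 0], -0.124], [1, [0, 0, 0], -0.124], [1, [0, 0, 0], -0.124], [1, [0, 0, 0], -0.124], [1, [0, 0, 0], -0.124], [1, [0, 0, 0], -0.124], [1, [0, 0, 0], -0.124], [1, [0, 0, 0], -0.124], [1, [0, 0, 0], -0.124]]}}

```text
time: 22.68
tool_pos: [507.1, -107.2, 114.8]
tcp_rot: [180.0, -0.0, 175.9]
ft_force: [-0.6, -0.1, -0.5]
finger_gap: 85.3
grip_force: 0.0
```

Emit:
{"name": "play_rows", "arguments": {"increments": [[1, [0, 0, 0], -0.124], [-1, [0, 0, 0], 0], [-1, [0, 0, 0], 0], [-1, [0, 0, 0], 0], [-1, [0, 0, 0], 0], [-1, [0, 0, 0], 0], [-1, [0, 0, 0], 0], [-1, [0, 0, 0], 0], [-1, [0, 0, 0], 0]], "force": 40}}

```text
time: 23.43
tool_pos: [507.3, -107.5, 115.0]
tcp_rot: [180.0, 0.0, -177.4]
ft_force: [-1.7, 1.7, 4.2]
finger_gap: 38.9
grip_force: 40.5
```

```bash
python3 -c "
from h import *
to(486,86,115,183.2); tilt()"
```

```text
turn rad -0.01
time 23.4333 pos [ 507.3 -107.5  115. ] rot [ 180.     0.  -177.4] gap 38.9 j6 -110.3 F [-1.7  1.7  4.2] M [ 0.31  0.25 -0.02]
tool delta (after turn) [ 10.5 194.4  -0. ]
scene 0.9 [ 509. -109.   11.] len 121.0 elev 89.0
scene 0.32 [490.  85.  -6.] len 237.0 elev 36.0
top 0.53 [ 513. -105.    9.] len 123.0 elev 87.0
```

Emit:
{"name": "play_rows", "arguments": {"increments": [[-1, [0.5, 8, 0], 0], [-1, [1, 15, 0], 0], [-1, [1, 20, 0], 0], [-1, [1, 20, 0], 0], [-1, [1, 20, 0], 0], [-1, [1, 20, 0], 0], [-1, [1, 20, 0], 0], [-1, [1, 20, 0], 0], [-1, [1, 20, 0], 0], [-1, [1, 16, 0], 0], [-1, [1, 10, 0], 0], [-1, [1, 5, 0], 0]]}}

```text
time: 24.63
tool_pos: [486.8, 86.6, 114.8]
tcp_rot: [-180.0, 0.0, -177.3]
ft_force: [0.3, -2.0, 1.9]
finger_gap: 38.9
grip_force: 41.4
```

```bash
python3 -c "
from h import *
to(486,86,115,183.2); tilt()"
```

```text
turn rad -0.008
time 24.6333 pos [486.8  86.6 114.8] rot [-180.     0.  -177.3] gap 38.9 j6 -88.5 F [ 0.3 -2.   1.9] M [-0.96 -0.17  0.03]
tool delta (after turn) [ 0.8 -0.5 -0.2]
scene 0.63 [491.  85.  11.] len 121.0 elev 88.0
```

Release and retreat upward.

Emit:
{"name": "play_rows", "arguments": {"increments": [[-1, [0, 0, 0], 0], [1, [0, 0, 0], 0], [1, [0, 0, 0], 0], [1, [0, 0, 0], 0], [1, [0, 0, 0], 0], [1, [0, 0, 0], 0], [1, [0, 0, 0], 0], [1, [0, 0, -15], 0], [1, [0, 0, -25], 0], [1, [0, 0, -30], 0], [1, [0, 0, -30], 0], [1, [0, 0, 0], 0]]}}

```text
time: 25.83
tool_pos: [490.1, 85.9, 221.9]
tcp_rot: [180.0, 0.6, -177.4]
ft_force: [1.7, 0.4, 1.0]
finger_gap: 85.2
grip_force: 0.0
```

Emit:
{"name": "play_rows", "arguments": {"increments": [[1, [30, 0, 0], 0], [1, [30, 0, 0], 0], [1, [30, 0, 0], 0], [1, [0, 0, 0], 0], [1, [0, 0, 0], 0], [1, [0, 0, 0], 0]]}}

```text
time: 26.33
tool_pos: [397.5, 81.5, 215.2]
tcp_rot: [-180.0, 0.1, -177.4]
ft_force: [1.1, 0.2, -0.5]
finger_gap: 85.2
grip_force: 0.0
```

```bash
python3 -c "
from h import *
s=snapshot('scene'); save(s,'s7.png')
cv2.imwrite('pics/s7c.png',cv2.resize(cv2.imread('pics/s7.png')[130:290,180:380],(750,600),interpolation=2))
for q in ('weighed','fallen','jar','station'):
  for d in pinpoint(q,s)[:2]: print(q,d['p'],w(d['xyz'],s).round(0))"
```

```text
weighed 0.56 [470. 259.  10.]
fallen 0.85 [ 769. -143.   40.]
fallen 0.76 [493.  85.  12.]
jar 0.95 [477. 424.  12.]
station 0.68 [490.  85.  -5.]
```

View pics/s7c.png

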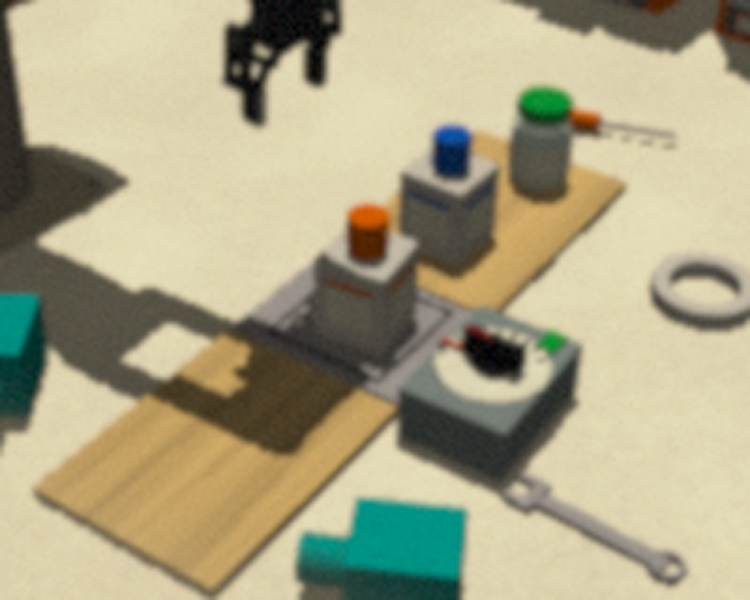

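Both bottles stand upright in their places (orange cap 368,232 in the square; blue cap 452,150 on the left board), the pointer is at zero, and the arm is clear.

```bash
python3 -c "
from bench import *
print(hand_in())"
```

```text
the job is handed in; nothing more can be done
None
```

The job is handed in at about 26 s of the 72 s; in the last picture the blue-capped bottle stands on the left board, the pointer is at its zero stop and the orange-capped bottle stands in the marked square, but the hand-in returned no verdict.

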